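# Lay out a soldering place

## Task

Lay out this soldering place on the brown mat: press the solder reel fully home over the flatted post of the reel stand, and set the open parts dish in the marked circle midway between the reel stand and the iron stand. Put the large tin in the marked circle directly behind the iron stand (on its side away from the robot) and the small tin centred on top of the large one. Everything stands upright, and the little clamp stand stays where it is.

Things in the scene. Friction and masses are not known exactly. Their poses are not given: they have to be found in the camera images.
- reel: Loose solder reel, upright, 40 mm high, 150 g: two black 4 mm flanges of 58 mm diameter at bottom and top, bright solder of 48 mm diameter between. D-shaped bore right through: 22.6 mm diameter, one flat 7.3 mm from the axis on its +x side, marked by a white bar on the top flange. Origin: centre of its underside, z up. Fits the post only with its +x along reel_stand's +x.
- dish: Loose open parts dish of dark steel, round, 60 mm outer diameter, 26 mm high, wall 2.5 mm, 90 g. Origin: centre of its underside, z up; its yaw does not matter.
- large_tin: Loose closed round aluminium tin, 64 mm diameter, 26 mm high, 120 g, flat top with a plain paper disc. Origin: centre of its underside, z up; its yaw does not matter.
- small_tin: Loose closed round aluminium tin, 40 mm diameter, 20 mm high, 50 g, the same paper disc on top. Origin: centre of its underside, z up; its yaw does not matter.
- mat: Fixed brown hardboard mat, 270 (x) by 380 (y) by 4 mm. Origin: centre of its underside; x points away from the robot (turned up to 0.15 rad), y left. On its top, four white circles of 74 mm diameter centred at (x, y) mm: (-65, 0), midway between the stands; back row (65, 135), (65, 0), (65, -135).
- iron_stand: Fixed soldering-iron stand on the mat at (-65, 135) or (-65, -135) mm, by chance: black base 90 (x) by 70 (y) mm, brass-coloured tray in front, black upright and sloping steel wire coil at the back, 80 mm high. Origin: centre of its underside, on the mat's top; axes parallel to the mat's. The circle behind it is centred 130 mm along its +x.
- reel_stand: Fixed stand at the other end of the mat's front row: dark round base, 72 mm diameter, 10 mm thick; upright D-shaped steel post, 20 mm diameter, flat 6 mm from the axis on +x (white bar on the base), chamfered top 36 mm above the underside. Turned up to 0.6 rad from the mat. Origin: centre of underside, on the mat's top. A seated reel's origin is 10 mm above it.
- clamp_stand: Loose helping-hand stand, to be left alone: dark round foot of 56 mm diameter, thin upright, cross bar along its y (about 82 mm over all) with two small copper-coloured clips, 75 mm high, 350 g. Origin: centre of its underside, z up.
Things that resemble listed ones, but are neither listed nor needed, are in the scene too. Leave any pink or purple look-alike of the reel alone. What is shaped like the dish but orange is not meant.

How it is judged:
By the outcome, as a careful person would: the job done as asked, in the order asked, and still so for the second after the job is handed in, with the robot touching nothing.
It also fails if it takes over 109 s, if anything falls off the work surface, if the arm or the gripper's body presses on something with over 40 N, if the wrist force passes 120 N, or if a joint passes its speed limit or range.

## Robot

A 7-joint arm with a two-finger parallel gripper is mounted at the origin on the work surface. World frame = base frame: x ahead of the robot, y to its left, z up, the work surface at z = 0. Lengths are in m, angles in rad, forces in N, time in s.
With the tool pointing down it reaches from about 0.35 to 0.9 m from the base axis. Payload 8.1 kg.
Tool frame: the origin (TCP) lies midway between the tips of the shut fingers; the grasp point (between the pads) lies 19 mm behind it; z points along the fingers, y is the line along which they close (so a half turn about z gives the same grasp; the last joint's range is limited). The gripper opens to 92 mm and grips with 3 to 60 N. Pads are 19 mm wide; open, the fingers measure 130 mm over their backs; the gripper's body (75 mm by 190 mm) begins 47 mm behind the grasp point.
Start: joints at [-1.219, 0.434, 0.025, 1.573, -0.012, 1.134, -0.075], TCP at [0.275, 0.561, 0.227] pointing down, gripper open.
Joint ranges: [-2.62, 2.62], [-0.44, 2.09], [-1.27, 1.32], [0.08, 2.57], [-1.32, 4.46], [0.12, 2], [-2.74, 2.74]. Speed limits (rad/s): [2.22, 2.22, 3.01, 3.01, 3.14, 3.14, 3.14].

## Interface

Orientations are given as a rotation vector (axis times angle).
In Python, from cell import arm gives the robot as it stands.
- The arm moves only by the tool carry_out, never from a script. Its arguments are lists of equal length, an entry for each row: "claw": the finger opening in cm, from 0 to 9.18; "delta_pos": the shift along the tool's x, y, z in cm, a list of three; "angular": the turn, a rotation vector about the tool's x, y, z in rad, a list of three. In form: {"claw": [claw, ...], "delta_pos": [[dx, dy, dz], ...], "angular": [[ax, ay, az], ...]}. A call has 1 to 20 rows; each row shifts and turns the commanded pose from where the row before left it, along the tool's axes as they then stand; what a row does not reach is not made up. A row lasts 1/10 s, in which the tool goes at most 50 mm and 8.59 degrees, less where a joint would pass 70% of its speed; a pose out of reach is approached as far as the arm can. A call with a gripper value outside its range is refused whole. The fingers move at their own pace and stop on an object; "force" is the grip in N (left out, the last holds). Time passes only in rows, so rows that do not move let the fingers close. It gives the time, the measured TCP pose, the force, the opening and the grip force at its end, in the units of the state.
- arm.observe(): the state, without advancing time (a new reading comes with each control period).
- arm.get_image(name): name is "side" or "top" or "wrist"; returns a dict with "frame" (420x560x3 uint8, red, green, blue), "mtx" (3x3 intrinsics, pixels), "T" (4x4, takes a point from camera to world coordinates). Camera axes: x right, y down, z forward; pixel columns grow to the right and rows downward; lengths in m; the calibration is good to about 2 mm. A picture is of the moment at which its call begins. There is no depth.
- arm.sign_off(): hands the job in; it is judged then, once.
Trained networks look in a picture, given as the dict that the camera call returned (one of the last four; its "shot" number tells which), for a name from the list of things; names that differ only in an ending like _2 or _b are one class to them, and where a whole thing is asked for, a point or a joint stands for the part that bears it (a point fixed in the world has none). Each returns a list of dicts, best first, with "conf" (0 to 1); they miss things now and then, are a little off and sometimes report something else, mostly with a low value. They report only what shows in the picture. A call takes as long as a camera call. They do not tell look-alikes from the thing itself.
- arm.look_for(label, picture): "centre" ([column, row] as shares, 0 to 1, of the picture: columns of its width, rows of its height, amid what is visible of it).
- arm.trace(label, picture): "region" (420x560 bool, what is visible of it) and "centre" ([column, row] as shares, 0 to 1, of the picture: columns of its width, rows of its height, amid what is visible of it).
- arm.place_of(label, picture): "centre" ([column, row] as shares, 0 to 1, of the picture: columns of its width, rows of its height: a listed point, or the origin of a listed thing).
The state is a dict: "clock": time; "joints": joint angles; "dq": joint speeds; "joint_efforts": joint torques, N m; "position": TCP position; "ee_rot": TCP orientation; "force": force on the tool from outside, world axes, zero at the start; "ft_torque": the same for the moment, N m; "width": opening from 0.0 (shut) to 1.0 (fully open); "gripper_force": force on a finger pad.
Only numpy, scipy, OpenCV 4.12 (cv2) and the standard library are available. Lean on these libraries where they do the work, as an engineer would, in place of code of your own. Each camera call takes 0.05 s, during which the arm holds its last target. There are 200 camera calls.

## Working session

There is one attempt and no reset: what is moved stays moved. The work goes in short steps, Python scripts to look and compute and a tool call to move; the robot and the scene stay as the last step left them, time stands still between calls to the robot, and variables do not carry over. Pictures are saved under pics/ and viewed, at most 14 in all, crops included, and the job is handed in when it is done.

Besides the shell and the picture viewer there is one more tool, called after "Call:" as name(argument=value, ...) on one line, values as JSON. carry_out: Moves the arm, as the interface text tells. Its arguments: {"type":"object","properties":{"claw":{"type":"array","items":{"type":"number"}},"delta_pos":{"type":"array","items":{"type":"array","items":{"type":"number"}}},"angular":{"type":"array","items":{"type":"array","items":{"type":"number"}}},"force":{"type":"number"}},"required":["claw","delta_pos","angular"]}

```bash
mkdir -p pics; ls; cat > h.py <<'E'
import numpy as np, cv2
from cell import arm
def save(p,n): cv2.imwrite(f'pics/{n}.png',cv2.cvtColor(p['frame'],cv2.COLOR_RGB2BGR))
def ray(p,uv,z):
    d=p['T'][:3,:3]@np.linalg.inv(p['mtx'])@np.array([uv[0],uv[1],1.]); o=p['T'][:3,3]
    return o+d*(z-o[2])/d[2]
def proj(p,X):
    c=np.linalg.inv(p['T'])@np.r_[X,1]; u=p['mtx']@c[:3]; return u[:2]/u[2]
def px(c): return np.array([c[0]*560,c[1]*420])
E
python3 - <<'E'
from h import *
a=arm.get_image('top');save(a,'top0')
print(arm.observe()); print(a['mtx'],a['T'])
for n in ['reel','dish','large_tin','small_tin','mat','iron_stand','reel_stand','clamp_stand']:
    for r in arm.place_of(n,a)[:4]: print(n,round(r['conf'],2),px(r['centre']).round(1),ray(a,px(r['centre']),0.0).round(4))
b=arm.get_image('side');save(b,'side0');print(b['T'])
E
```

```text
pics
{'clock': 0.05, 'joints': array([-1.21861544,  0.43518264,  0.02494557,  1.57407087, -0.01164036,
        1.13401199, -0.07509742]), 'dq': array([-0.00086628,  0.00050156,  0.00031438,  0.00060265, -0.00026118,
        0.00163191,  0.00033549]), 'joint_efforts': array([ 3.02115899e-03, -6.69776630e+01,  9.88591723e-01, -3.15490687e+01,
       -6.07795408e-02,  3.75430507e-02,  8.16107467e-05]), 'position': array([0.2743439 , 0.56100893, 0.22597985]), 'ee_rot': array([-7.08260488e-01, -3.06045057e+00,  2.36636745e-03]), 'force': array([ 0.27098669, -0.40417513,  0.01368589]), 'ft_torque': array([ 0.00818741, -0.0307503 ,  0.03183156]), 'gripper_force': 0.0, 'width': 1.0025627608211891}
[[458.91296793   0.         276.54719763]
 [  0.         458.91296793 216.49452324]
 [  0.           0.           1.        ]] [[-0.02520932 -0.99671645  0.07694677  0.34550947]
 [-0.99966167  0.02562723  0.00444832  0.06927909]
 [-0.00640565 -0.0768086  -0.99702528  1.37056394]
 [ 0.          0.          0.          1.        ]]
reel 0.83 [410.3 209.2] [ 0.4629 -0.3255  0.    ]
reel 0.83 [369.5 252.8] [ 0.3359 -0.1981  0.    ]
reel 0.63 [406.6 248.3] [ 0.3465 -0.3089  0.    ]
dish 0.86 [146.4 246.3] [0.3721 0.4662 0.    ]
dish 0.57 [161.3 214. ] [0.4677 0.4211 0.    ]
large_tin 0.59 [189.5 179.1] [0.5712 0.3352 0.    ]
small_tin 0.66 [162.3 210.9] [0.477 0.418 0.   ]
small_tin 0.62 [409.5 181.8] [ 0.5456 -0.3269  0.    ]
mat 0.71 [298.1 171.8] [0.5849 0.007  0.    ]
iron_stand 0.81 [254.  192.6] [0.5251 0.1413 0.    ]
reel_stand 0.59 [346.6 189.4] [ 0.5275 -0.1371  0.    ]
clamp_stand 0.81 [205.  244.2] [0.3739 0.2909 0.    ]
[[ 0.94609068 -0.20036785  0.25448997  0.19775013]
 [-0.32345722 -0.62560954  0.70992121 -0.71377326]
 [ 0.01696597 -0.75396646 -0.65669379  0.75015954]
 [ 0.          0.          0.          1.        ]]
```

```bash
python3 - <<'E'
import cv2
a=cv2.imread('pics/top0.png')[110:310,100:460]
cv2.imwrite('pics/top0c.png',cv2.resize(a,None,fx=2.2,fy=2.2,interpolation=cv2.INTER_CUBIC))
E
```

```text
(no output)
```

View pics/top0c.png

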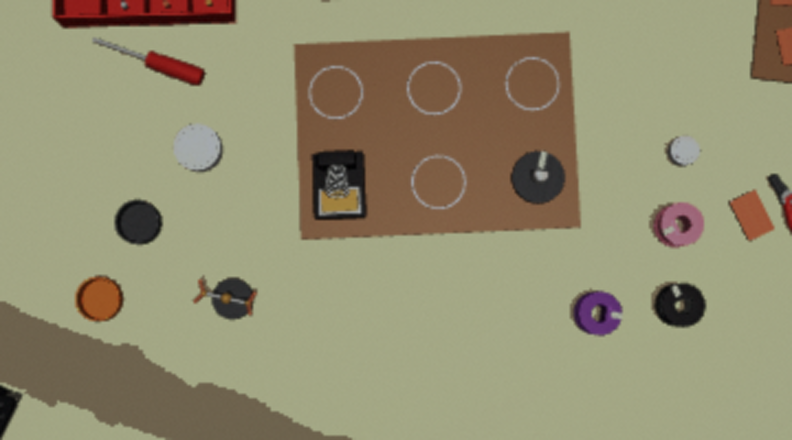

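View pics/side0.png

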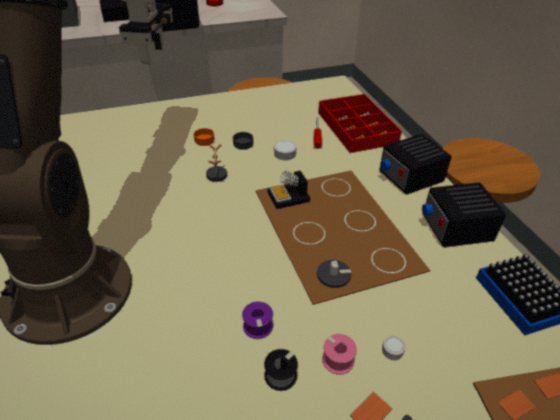

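Candidates in top0 (full-image px): reel could be black (409,248), pink (409,212) or purple (372,252), so the black one. Dish could be dark (163,211) or orange (145,245), so the dark one. The tins are large (190,178) and small (411,178). The iron stand is left (+y) and the reel stand is right. I'm moving over the black reel for a close crop.

Call:
carry_out(claw=[9.1,9.1,9.1,9.1,9.1,9.1,9.1,9.1,9.1,9.1,9.1,9.1,9.1,9.1,9.1,9.1,9.1,9.1,9.1,9.1], delta_pos=[[0,0,0],[0,0,0],[0,0,0],[0,0,0],[0,0,0],[0,0,0],[0,0,0],[0,0,0],[-3.8,1.9,0],[-3.8,1.9,0],[-3.8,1.9,0],[-3.8,1.9,0],[-3.8,1.9,0],[-3.8,1.9,0],[-3.8,1.9,0],[-3.8,1.9,0],[-3.8,1.9,0],[-3.8,1.9,0],[-3.8,1.9,0],[-3.8,1.9,0]], angular=[[0,0,0.1396],[0,0,0.1396],[0,0,0.1396],[0,0,0.1396],[0,0,0.1396],[0,0,0.1396],[0,0,0.1396],[0,0,0.1396],[0,0,0],[0,0,0],[0,0,0],[0,0,0],[0,0,0],[0,0,0],[0,0,0],[0,0,0],[0,0,0],[0,0,0],[0,0,0],[0,0,0]])

```text
clock: 2.5
position: [0.5028, 0.1037, 0.227]
ee_rot: [2.222, 2.221, 0.001]
force: [0.1, 0.7, -0.0]
width: 0.989
gripper_force: 0.0
```

Call:
carry_out(claw=[9.1,9.1,9.1,9.1,9.1,9.1,9.1,9.1,9.1,9.1,9.1], delta_pos=[[-4,-1.4,0],[-4,-1.4,0],[-4,-1.4,0],[-4,-1.4,0],[-4,-1.4,0],[-4,-1.4,0],[-4,-1.4,0],[-4,-1.4,0],[-4,-1.4,0],[-4,-1.4,0],[0,0,0]], angular=[[0,0,0],[0,0,0],[0,0,0],[0,0,0],[0,0,0],[0,0,0],[0,0,0],[0,0,0],[0,0,0],[0,0,0],[0,0,0]])

```text
clock: 3.6
position: [0.3592, -0.3, 0.2275]
ee_rot: [2.23, 2.21, -0.002]
force: [1.2, -0.2, 0.0]
width: 0.989
gripper_force: 0.0
```

```bash
cat >> h.py <<'E'
from scipy.spatial.transform import Rotation as Ro
def st():
    s=arm.observe(); R=Ro.from_rotvec(s['ee_rot']).as_matrix()
    print('t',round(s['clock'],2),'pos',s['position'].round(4),'x',R[:,0].round(3),'z',R[:,2].round(3),'F',s['force'].round(1),'w',round(s['width']*9.18,2),'gf',round(s['gripper_force'],1),'q',s['joints'].round(2))
    return s['position'],R
def go(target,xyaw=None):
    """tool-frame shift (cm) to a world target, with optional yaw turn needed first (az, about tool z)"""
    p,R=st()
    if xyaw is not None:
        az=-(((xyaw-np.arctan2(R[1,0],R[0,0]))+np.pi)%(2*np.pi)-np.pi)
        c,s=np.cos(xyaw),np.sin(xyaw); R=np.array([[c,s,0],[s,-c,0],[0,0,-1]]); print('az',round(az,4))
    print('tilt fix: z=',R[:,2].round(4)); print('delta cm',(R.T@(np.array(target)-p)*100).round(2))
E
python3 - <<'E'
from h import *
st(); p=arm.get_image('wrist'); save(p,'w1'); print(p['T'].round(3))
for r in arm.place_of('reel',p)+arm.trace('reel',p): print(r['conf'],px(r['centre']),ray(p,px(r['centre']),0).round(4),ray(p,px(r['centre']),0.04).round(4))
E
```

```text
t 3.6 pos [ 0.3592 -0.3     0.2275] x [ 0.009  1.    -0.003] z [ 0.001 -0.003 -1.   ] F [ 1.2 -0.2  0. ] w 9.08 gf 0.0 q [-0.06  0.2   0.77  1.98 -0.16  1.02  0.77]
[[ 1.    -0.009 -0.002  0.36 ]
 [-0.009 -0.951 -0.308 -0.217]
 [ 0.001  0.308 -0.951  0.385]
 [ 0.     0.     0.     1.   ]]
0.73 [353.472 184.296] [ 0.4511 -0.3106  0.    ] [ 0.4416 -0.3008  0.04  ]
0.71 [262.528 186.312] [ 0.3453 -0.312   0.    ] [ 0.3468 -0.3021  0.04  ]
0.89 [360.192 187.614] [ 0.4592 -0.3146 -0.    ] [ 0.4489 -0.3044  0.04  ]
0.71 [263.312 193.998] [ 0.346  -0.3212  0.    ] [ 0.3475 -0.3104  0.04  ]
0.67 [248.584  75.684] [ 0.333  -0.1918  0.    ] [ 0.3358 -0.1944  0.04  ]
```

View pics/w1.png

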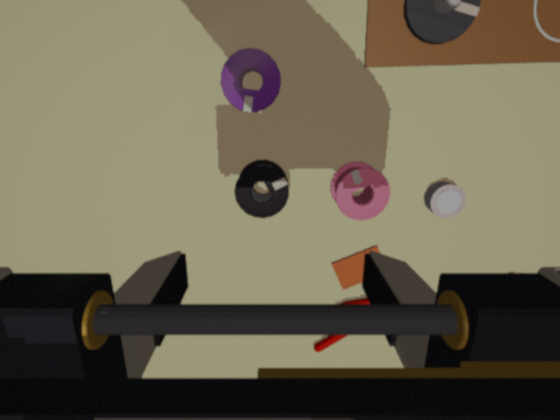

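w1 shows the black reel at (262,188) with its white bar at (279,184), the pink one at (360,190) and the purple one at (251,80). The black reel is confirmed. Next I go lower for a precise measurement.

Call:
carry_out(claw=[9.1,9.1,9.1,9.1], delta_pos=[[-0.3,-0.4,2.5],[-0.3,-0.4,2.5],[-0.3,-0.4,2.5],[0,0,0]], angular=[[0,0,0.009],[0,0,0],[0,0,0],[0,0,0]])

```text
clock: 4.15
position: [0.3487, -0.3011, 0.1495]
ee_rot: [-2.227, -2.209, 0.002]
force: [0.3, 1.0, 0.8]
width: 0.989
gripper_force: 0.0
```

```bash
cat >> h.py <<'E'
def rect(p,c,z,half,ppm):
    """top-down crop of plane z, image right=+x, up=+y; ppm px per m"""
    n=int(2*half*ppm); W=[(c[0]-half,c[1]+half),(c[0]+half,c[1]+half),(c[0]+half,c[1]-half),(c[0]-half,c[1]-half)]
    s=np.float32([proj(p,[x,y,z]) for x,y in W]); d=np.float32([[0,0],[n,0],[n,n],[0,n]])
    return cv2.warpPerspective(p['frame'],cv2.getPerspectiveTransform(s,d),(n,n),flags=cv2.INTER_CUBIC)
E
python3 - <<'E'
from h import *
st(); p=arm.get_image('wrist'); c=(0.347,-0.311)
im=rect(p,c,0.04,0.045,6000); cv2.imwrite('pics/r1.png',im[...,::-1])
g=cv2.cvtColor(im,cv2.COLOR_RGB2HSV)
w=((g[...,2]>150)&(g[...,1]<45)).astype(np.uint8)
n,l,s,cc=cv2.connectedComponentsWithStats(w)
for i in range(1,n):
    if s[i,4]>300:
        P=np.argwhere(l==i)[:,::-1].astype(np.float32); print(s[i],(cc[i]),cv2.minAreaRect(P))
print(arm.place_of('reel',p)[0], [ (r['conf'],ray(p,px(r['centre']),0).round(4)) for r in arm.place_of('reel',p)])
E
```

```text
t 4.15 pos [ 0.3487 -0.3011  0.1495] x [0.008 1.    0.003] z [-0.004  0.003 -1.   ] F [0.3 1.  0.8] w 9.08 gf 0.0 q [ 0.02  0.3   0.73  2.1  -0.27  0.84  0.9 ]
{'centre': [0.6863, 0.4852], 'conf': 0.94} [(0.94, array([ 0.4515, -0.3106,  0.    ])), (0.91, array([ 0.3468, -0.3087,  0.    ])), (0.73, array([ 0.3369, -0.2017,  0.    ]))]
```

View pics/r1.png

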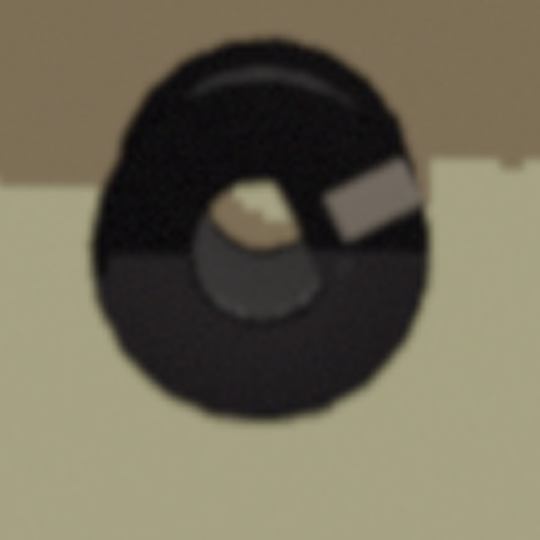

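r1: the reel's top flange is centred at about (261,253) in the crop, so world (0.3455,-0.308). The bar points at about 25.5°. Descending to grasp.

Call:
carry_out(claw=[8.0,8.0,8.0,8.0,8.0,8.0,8.0,6.0,4.0,4.0,4.0,4.0,4.0,4.0], delta_pos=[[-0.7,-0.3,3],[0,0,3],[0,0,3],[0,0,2.5],[0,0,2],[0,0,0.25],[0,0,0],[0,0,0],[0,0,0],[0,0,0],[0,0,0],[0,0,0],[0,0,0],[0,0,0]], angular=[[0,0,0],[0,0,0],[0,0,0],[0,0,0],[0,0,0],[0,0,0],[0,0,0],[0,0,0],[0,0,0],[0,0,0],[0,0,0],[0,0,0],[0,0,0],[0,0,0]], force=30)

```text
clock: 5.7
position: [0.3471, -0.3106, 0.0149]
ee_rot: [2.232, 2.21, 0.001]
force: [-1.4, 1.5, 9.0]
width: 0.611
gripper_force: 30.0
```

```bash
python3 - <<'E'
from h import *
st()
E
```

```text
t 5.7 pos [ 0.3471 -0.3106  0.0149] x [ 0.01  1.   -0.  ] z [ 0.001 -0.    -1.   ] F [-1.4  1.5  9. ] w 5.61 gf 30.0 q [ 0.23  0.54  0.52  2.2  -0.53  0.53  1.15]
```

Call:
carry_out(claw=[4,4,4,4,4,4,4,4,4,4,4], delta_pos=[[0,0,-2],[0,0,-4],[0,0,-4],[0,0,-4],[1.5,3,-1],[1.5,3,0],[1.5,3,0],[1.5,3,0],[1.5,3,0],[1.5,3,0],[0,0,0]], angular=[[0,0,0],[0,0,0],[0,0,0],[0,0,0],[0,0,0],[0,0,0],[0,0,0],[0,0,0],[0,0,0],[0,0,0],[0,0,0]])

```text
clock: 6.8
position: [0.5317, -0.2184, 0.1636]
ee_rot: [2.225, 2.218, 0.002]
force: [-0.3, 0.2, -2.4]
width: 0.608
gripper_force: 30.0
```

```bash
python3 - <<'E'
from h import *
st(); p=arm.get_image('wrist'); save(p,'w2')
for n in ['reel','reel_stand']:
  for r in arm.place_of(n,p): print(n,r['conf'],px(r['centre']),ray(p,px(r['centre']),0.004).round(4))
s=arm.observe()['position']
a=rect(p,(.5275,-.137),0.014,0.05,5000); b=rect(p,s[:2],s[2]+.025,0.045,5000)
cv2.imwrite('pics/w2r.png',np.hstack([a[...,::-1],cv2.copyMakeBorder(b,0,50,0,0,0)[...,::-1]]))
E
```

```text
t 6.8 pos [ 0.5317 -0.2184  0.1636] x [0.003 1.    0.001] z [ 0.001  0.001 -1.   ] F [-0.3  0.2 -2.4] w 5.58 gf 30.0 q [-0.18  0.47  0.69  1.82 -0.36  0.98  0.65]
reel 0.86 [275.688 256.788] [ 0.5328 -0.2874  0.004 ]
reel 0.73 [ 72.128 173.082] [ 0.3402 -0.1995  0.004 ]
reel_stand 0.67 [262.696  92.106] [ 0.5218 -0.1276  0.004 ]
```

View pics/w2r.png

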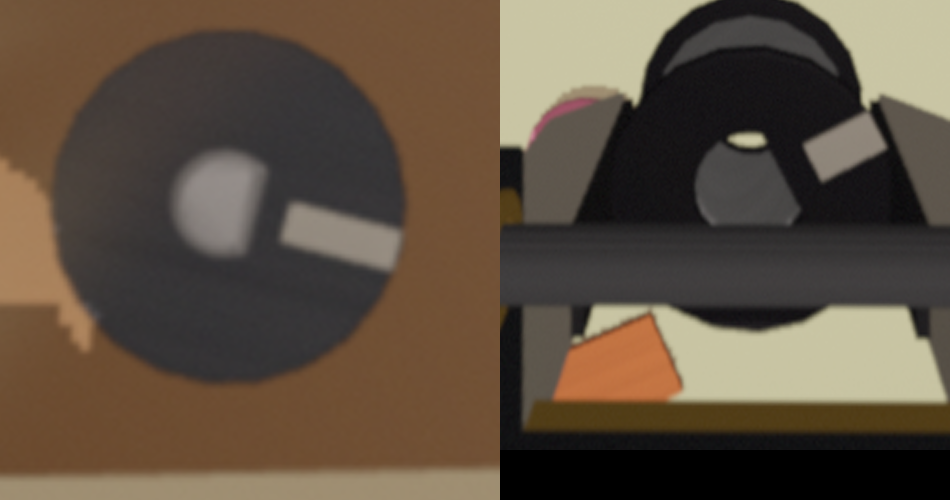

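View pics/w2.png

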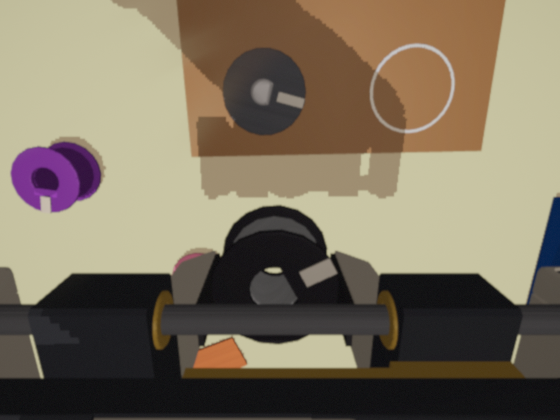

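w2/w2r: the stand base is centred at (229,206) in the left crop with its bar at -15°. The reel in hand has its bar at about +29.5° and its bore at (251,~195) in the right crop. I'm resolving an offset of about 5 mm by cross-checking the cameras.

```bash
python3 - <<'E'
from h import *
q,R=st(); p=arm.get_image('wrist'); print(p['T'].round(4),p['mtx'][0]); print('tcp px',proj(p,q), 'cam in tool',R.T@(p['T'][:3,3]-q), R.T@p['T'][:3,:3])
def blob(p,c,z,half,ppm,thr=75):
    im=rect(p,c,z,half,ppm); g=im.max(2); m=(g<thr).astype(np.uint8)
    m=cv2.morphologyEx(m,cv2.MORPH_CLOSE,np.ones((9,9))) 
    k=max(cv2.findContours(m,cv2.RETR_EXTERNAL,cv2.CHAIN_APPROX_NONE)[0],key=cv2.contourArea)
    (x,y),r=cv2.minEnclosingCircle(k); e=cv2.fitEllipse(cv2.convexHull(k))
    f=lambda x,y:(round(c[0]-half+x/ppm,4),round(c[1]+half-y/ppm,4))
    return f(x,y),r/ppm,f(*e[0]),np.array(e[1])/ppm
print('wrist stand',blob(p,(.5234,-.1283),.014,.05,5000))
t=arm.get_image('top'); print('top stand',blob(t,(.5275,-.133),.014,.05,3000))
s=arm.get_image('side'); save(s,'s2')
for r in arm.place_of('reel_stand',s): print('side',r['conf'],ray(s,px(r['centre']),.004))
print('top',[(r['conf'],ray(t,px(r['centre']),.004)) for r in arm.place_of('reel_stand',t)])
cv2.imwrite('pics/t2.png',np.hstack([rect(t,(.5234,-.1283),.014,.06,4000),rect(s,(.5234,-.1283),.014,.06,4000)])[...,::-1])
E
```

```text
t 6.95 pos [ 0.5268 -0.2224  0.1639] x [ 0.01  1.   -0.  ] z [-0.001 -0.    -1.   ] F [ 0.2 -0.8 -1.5] w 5.62 gf 30.0 q [-0.18  0.47  0.69  1.82 -0.36  0.98  0.65]
[[ 9.999e-01 -9.600e-03 -4.100e-03  5.280e-01]
 [-1.040e-02 -9.523e-01 -3.050e-01 -1.395e-01]
 [-9.000e-04  3.050e-01 -9.523e-01  3.219e-01]
 [ 0.000e+00  0.000e+00  0.000e+00  1.000e+00]] [339.89449316   0.         274.69642556]
tcp px [274.31334249 269.58610308] cam in tool [ 0.08290079  0.00018297 -0.15801241] [[-3.81070674e-04 -9.52371811e-01 -3.04938991e-01]
 [ 9.99999884e-01 -4.53079878e-04  1.65376931e-04]
 [-2.95662048e-04 -3.04938892e-01  9.52371873e-01]]
wrist stand ((0.5232, -0.1284), 0.03535301513671875, (0.5232, -0.1284), array([0.06985417, 0.07056351]))
top stand ((0.5238, -0.1276), 0.038605252583821616, (0.5237, -0.1277), array([0.07539306, 0.07644239]))
side 0.6 [ 0.53440409 -0.12420544  0.004     ]
top [(0.58, array([ 0.52493281, -0.13596108,  0.004     ])), (0.31, array([0.52591599, 0.13538596, 0.004     ]))]
```

View pics/t2.png

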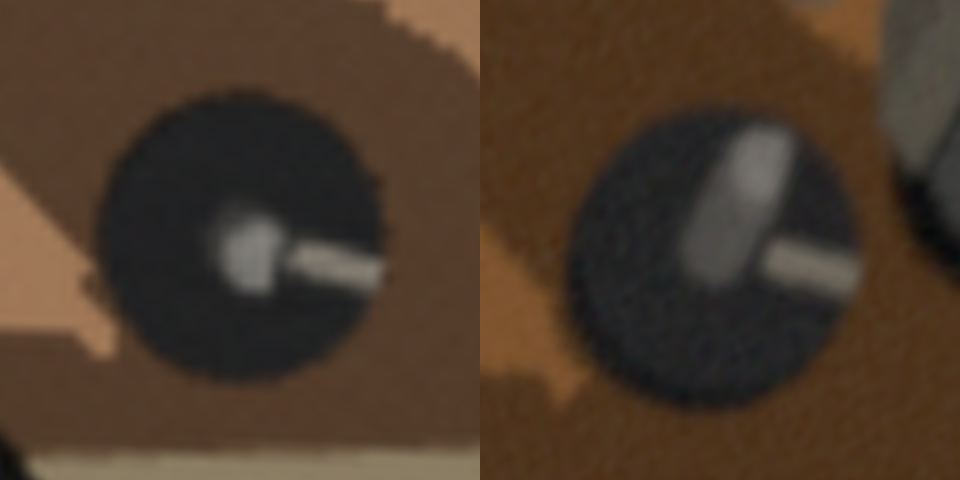

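```bash
python3 - <<'E'
from h import *
q,R=st(); p=arm.get_image('wrist'); q,R=st()
b=rect(p,q[:2],q[2]+.025,0.04,8000); b=np.ascontiguousarray(np.clip(b.astype(float)*1.6,0,255).astype(np.uint8)[:590])
cv2.circle(b,(320,320),232,(255,0,0),1);cv2.circle(b,(320,320),90,(255,0,0),1)
cv2.imwrite('pics/w3r.png',b[...,::-1])
E
```

```text
t 7.2 pos [ 0.5269 -0.2228  0.1644] x [0.011 1.    0.   ] z [ 0.  0. -1.] F [ 0.6 -0.7 -1. ] w 5.57 gf 30.0 q [-0.18  0.47  0.69  1.82 -0.36  0.98  0.65]
t 7.25 pos [ 0.5271 -0.2227  0.1644] x [0.011 1.    0.   ] z [ 0.  0. -1.] F [ 0.1  0.3 -1.5] w 5.64 gf 30.0 q [-0.18  0.47  0.69  1.82 -0.36  0.98  0.65]
```

View pics/w3r.png

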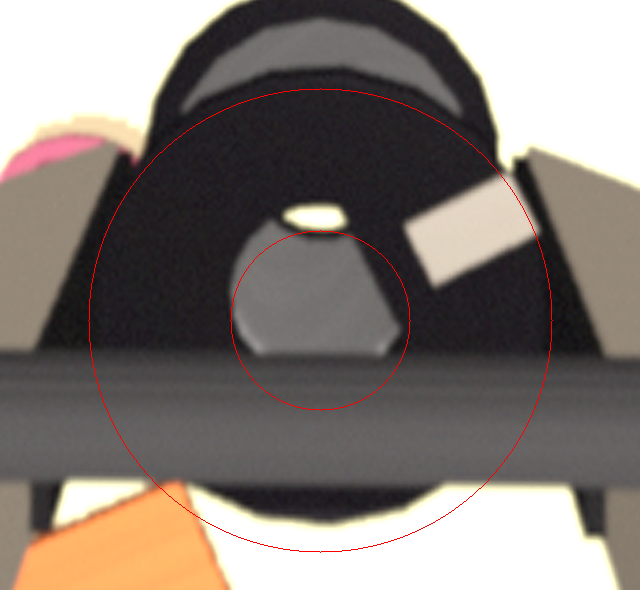

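The reel in hand is offset 3 mm along tool +x, with a yaw of about 27.5°. I turn it by 42.5° so the bars align.

Call:
carry_out(claw=[4,4,4,4,4,4,4,4,4], delta_pos=[[0,0,0],[0,0,0],[0,0,0],[0,0,0],[0,0,0],[0,0,0],[0,0,0],[0,0,0],[0,0,0]], angular=[[0,0,0.124],[0,0,0.124],[0,0,0.124],[0,0,0.124],[0,0,0.124],[0,0,0.122],[0,0,0],[0,0,0],[0,0,0]])

```text
clock: 8.15
position: [0.5275, -0.2223, 0.1643]
ee_rot: [-2.88, -1.255, -0.0]
force: [0.6, -0.2, -1.7]
width: 0.612
gripper_force: 30.0
```

```bash
python3 - <<'E'
from h import *
go([.5215,-.1307,.080]); go([.5215,-.1307,.080],np.radians(46.9))
E
```

```text
t 8.15 pos [ 0.5275 -0.2223  0.1643] x [0.681 0.732 0.   ] z [ 0.  0. -1.] F [ 0.6 -0.2 -1.7] w 5.62 gf 30.0 q [-0.3   0.53  0.9   1.83 -0.48  1.02  0.04]
tilt fix: z= [ 1.e-04  2.e-04 -1.e+00]
delta cm [ 6.3  -6.68  8.43]
t 8.15 pos [ 0.5275 -0.2223  0.1643] x [0.681 0.732 0.   ] z [ 0.  0. -1.] F [ 0.6 -0.2 -1.7] w 5.62 gf 30.0 q [-0.3   0.53  0.9   1.83 -0.48  1.02  0.04]
az 0.003
tilt fix: z= [ 0.  0. -1.]
delta cm [ 6.28 -6.7   8.43]
```

Call:
carry_out(claw=[4,4,4,4,4,4,4,4], delta_pos=[[1.6,-1.7,2],[1.6,-1.7,2],[1.6,-1.7,2],[1.5,-1.6,2.4],[0,0,0],[0,0,0],[0,0,0],[0,0,0]], angular=[[0,0,0.003],[0,0,0],[0,0,0],[0,0,0],[0,0,0],[0,0,0],[0,0,0],[0,0,0]])

```text
clock: 8.95
position: [0.5224, -0.1318, 0.0811]
ee_rot: [2.883, 1.244, 0.002]
force: [0.4, 0.0, -1.9]
width: 0.609
gripper_force: 30.0
```

```bash
python3 - <<'E'
from h import *
go([.5215,-.1307,.0285])
E
```

```text
t 8.95 pos [ 0.5224 -0.1318  0.0811] x [0.686 0.728 0.001] z [ 0.002 -0.001 -1.   ] F [ 0.4  0.  -1.9] w 5.59 gf 30.0 q [-0.42  0.58  0.82  1.99 -0.59  0.82 -0.02]
tilt fix: z= [ 1.7e-03 -6.0e-04 -1.0e+00]
delta cm [ 0.01 -0.15  5.26]
```

Call:
carry_out(claw=[4,4,4,4,4,4,4,4], delta_pos=[[0,-0.1,1],[0,0,1],[0,0,0.3],[0,0,0.3],[0,0,0.3],[0,0,0.3],[0,0,0],[0,0,0]], angular=[[0,0,0],[0,0,0],[0,0,0],[0,0,0],[0,0,0],[0,0,0],[0,0,0],[0,0,0]])

```text
clock: 9.75
position: [0.5212, -0.1298, 0.0483]
ee_rot: [2.884, 1.246, 0.0]
force: [0.3, -0.4, -1.7]
width: 0.61
gripper_force: 30.0
```

No contact force at 6 mm below the post top, so the reel is engaged. Continuing down.

Call:
carry_out(claw=[4,4,4,4,4,4,4,4], delta_pos=[[0,0,0.4],[0,0,0.4],[0,0,0.4],[0,0,0.4],[0,0,0.3],[0,0,0.2],[0,0,0],[0,0,0]], angular=[[0,0,0],[0,0,0],[0,0,0],[0,0,0],[0,0,0],[0,0,0],[0,0,0],[0,0,0]])

```text
clock: 10.55
position: [0.5211, -0.1297, 0.0282]
ee_rot: [-2.883, -1.245, -0.002]
force: [-6.0, 2.0, 18.3]
width: 0.611
gripper_force: 30.0
```

Call:
carry_out(claw=[6.5,8,8,8,8,8,8,8,8,8,8,8], delta_pos=[[0,0,0],[0,0,0],[0,0,0],[0,0,0],[0,0,-1],[0,0,-3],[0,0,-4],[0,0,-4],[0,0,-4],[0,0,0],[0,0,0],[0,0,0]], angular=[[0,0,0],[0,0,0],[0,0,0],[0,0,0],[0,0,0],[0,0,0],[0,0,0],[0,0,0],[0,0,0],[0,0,0],[0,0,0],[0,0,0]])

```text
clock: 11.75
position: [0.5206, -0.1294, 0.1867]
ee_rot: [-2.883, -1.246, 0.001]
force: [0.5, 1.1, -0.7]
width: 0.874
gripper_force: 0.0
```

```bash
python3 - <<'E'
from h import *
q,R=st(); p=arm.get_image('wrist'); save(p,'w4')
b=rect(p,(.5235,-.1285),.054,.045,5000); 
s=arm.get_image('side'); b2=rect(s,(.5235,-.1285),.054,.045,5000)
cv2.imwrite('pics/w4r.png',np.hstack([b,b2[:450,:350]])[...,::-1])
E
```

```text
t 11.75 pos [ 0.5206 -0.1294  0.1867] x [ 0.685  0.728 -0.   ] z [-0.001  0.    -1.   ] F [ 0.5  1.1 -0.7] w 8.02 gf 0.0 q [-0.54  0.45  0.96  1.89 -0.43  1.02 -0.15]
```

View pics/w4r.png

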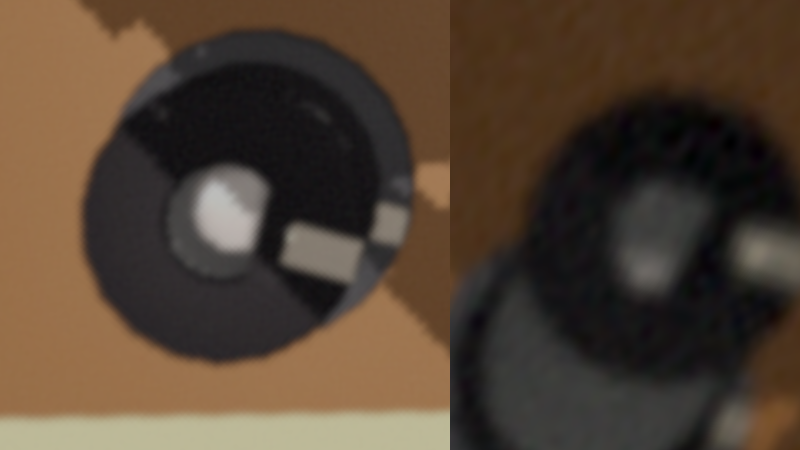

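w4r shows the reel seated, the post inside the D-bore and the bars aligned. Next come the circles on the mat and the dish.

Call:
carry_out(claw=[8,8,8,8,8,8,8,8,8,8,8,8,8,8,8,8,8,8,8,8], delta_pos=[[0,0,0],[0,0,0],[0,0,0],[0,0,0],[0,0,0],[0,0,0],[4.2,-0.4,0],[4.2,-0.4,0],[4.2,-0.4,0],[4.2,-0.4,0],[4.2,-0.4,0],[4.2,-0.4,0],[4.2,-0.4,0],[4.2,-0.4,0],[4.2,-0.4,0],[4.2,-0.4,0],[4.2,-0.4,0],[4.2,-0.4,0],[0,0,0],[0,0,0]], angular=[[0,0,-0.1256],[0,0,-0.1256],[0,0,-0.1256],[0,0,-0.1256],[0,0,-0.1256],[0,0,-0.1256],[0,0,0],[0,0,0],[0,0,0],[0,0,0],[0,0,0],[0,0,0],[0,0,0],[0,0,0],[0,0,0],[0,0,0],[0,0,0],[0,0,0],[0,0,0],[0,0,0]])

```text
clock: 13.85
position: [0.473, 0.3746, 0.1858]
ee_rot: [2.22, 2.222, -0.004]
force: [-0.3, -0.2, 1.3]
width: 0.871
gripper_force: 0.0
```

```bash
cat >> h.py <<'E'
def ring(p,c,z=.004,rad=.037,half=.055,ppm=3000):
    """fit the white circle of known radius"""
    from scipy.optimize import least_squares
    im=rect(p,c,z,half,ppm).astype(int); m=(im[...,2]>105)&(im.max(2)-im.min(2)<55)
    P=np.argwhere(m)[:,::-1]/ppm*[1,-1]+[c[0]-half,c[1]+half]
    best=None
    for k in range(3):
        d=np.hypot(*(P-np.array(c)).T); Q=P[abs(d-rad)<[.012,.007,.004][k]]
        if len(Q)<30: return None
        c=least_squares(lambda v:np.hypot(*(Q-v).T)-rad,c,loss='soft_l1',f_scale=.001).x
    return c.round(4),len(Q),round(np.hypot(*(Q-c).T).mean(),4)
E
python3 - <<'E'
from h import *
q,R=st(); t=arm.get_image('top'); save(t,'t5'); p=arm.get_image('wrist'); save(p,'w5')
for n,uv in dict(mid=(299,193),L=(253,152),M=(297,150),Rr=(342,148)).items(): print(n,uv,ring(t,ray(t,uv,.004)[:2]))
for pic,nm in((t,'top'),(p,'wrist')):
  for k in ('dish','iron_stand','large_tin'):
    for r in arm.trace(k,pic):
      print(nm,k,round(r['conf'],2),px(r['centre']).round(),ray(pic,px(r['centre']),.02).round(4), pic['frame'][r['region']].mean(0).round())
E
```

```text
t 13.85 pos [0.473  0.3746 0.1858] x [-0.001  1.    -0.002] z [-0.001 -0.002 -1.   ] F [-0.3 -0.2  1.3] w 7.99 gf 0.0 q [-1.21  0.49  0.66  1.72 -0.34  1.05 -0.43]
mid (299, 193) (array([0.5219, 0.0065]), 11058, np.float64(0.0359))
L (253, 152) (array([0.6496, 0.144 ]), 9993, np.float64(0.0358))
M (297, 150) (array([0.652, 0.009]), 10500, np.float64(0.0358))
Rr (342, 148) (array([ 0.6545, -0.1261]), 9908, np.float64(0.0357))
top iron_stand 0.73 [250. 194.] [0.5177 0.1517 0.02  ] [84. 76. 62.]
top large_tin 0.94 [191. 176.] [0.5771 0.3262 0.02  ] [183. 188. 186.]
wrist dish 0.94 [163.  92.] [0.3733 0.4636 0.02  ] [152.  93.  16.]
wrist dish 0.93 [278. 149.] [0.4774 0.413  0.02  ] [40. 38. 38.]
wrist iron_stand 0.88 [311. 357.] [0.5152 0.1725 0.02  ] [34. 29. 26.]
wrist large_tin 0.97 [374. 224.] [0.5743 0.3372 0.02  ] [157. 155. 154.]
```

View pics/w5.png

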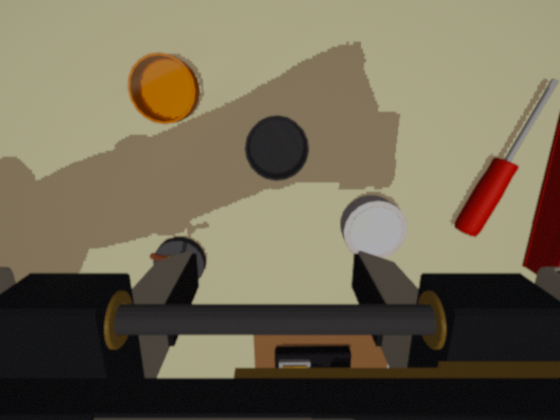

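w5: the dark dish is at (277,147), the orange one at (165,88) and the large tin at (374,228). Grasping the dark dish.

Call:
carry_out(claw=[8,8,8,8,8,8,8,8,8,6,4,4,4,4,4,4], delta_pos=[[2,0.45,2],[1.9,0,3],[0,0,3.5],[0,0,3.5],[0,0,3],[0,0,2],[0,0,1.1],[0,0,0],[0,0,0],[0,0,0],[0,0,0],[0,0,0],[0,0,0],[0,0,0],[0,0,0],[0,0,0]], angular=[[0,0,0],[0,0,0],[0,0,0],[0,0,0],[0,0,0],[0,0,0],[0,0,0],[0,0,0],[0,0,0],[0,0,0],[0,0,0],[0,0,0],[0,0,0],[0,0,0],[0,0,0],[0,0,0]], force=20)

```text
clock: 15.85
position: [0.4785, 0.4136, 0.0069]
ee_rot: [-2.222, -2.22, -0.001]
force: [-2.5, -0.7, 6.0]
width: 0.631
gripper_force: 20.0
```

Call:
carry_out(claw=[4,4,4,4,4,4,4], delta_pos=[[0,0,-2],[0,0,-4],[0,0,-4],[0,0,-3],[0,0,0],[0,0,0],[0,0,0]], angular=[[0,0,0],[0,0,0],[0,0,0],[0,0,0],[0,0,0],[0,0,0],[0,0,0]])

```text
clock: 16.55
position: [0.4774, 0.4129, 0.1349]
ee_rot: [-2.222, -2.22, 0.003]
force: [0.1, -0.8, -0.6]
width: 0.632
gripper_force: 20.0
```

```bash
cat >> h.py <<'E'
def held(label,dz):
    """centre of held round thing in the tool frame (mm), top rim dz above TCP"""
    q,R=st(); p=arm.get_image('wrist'); save(p,'held_'+label); q,R=st()
    for r in arm.trace(label,p)+arm.place_of(label,p):
        X=ray(p,px(r['centre']),q[2]+dz); print(label,round(r['conf'],2),px(r['centre']).round(),(R.T@(X-q)*1000).round(1))
    return p,q,R
E
python3 - <<'E'
from h import *
p,q,R=held('dish',.02)
b=rect(p,q[:2],q[2]+.021,0.045,6000); cv2.circle(b,(270,270),180,(255,0,0),1); cv2.imwrite('pics/w6.png',b[...,::-1])
E
```

```text
t 16.55 pos [0.4774 0.4129 0.1349] x [ 0.001  1.    -0.001] z [-0.002 -0.001 -1.   ] F [ 0.1 -0.8 -0.6] w 5.8 gf 20.0 q [-1.2   0.59  0.62  1.7  -0.4   0.99 -0.44]
t 16.6 pos [0.4774 0.4128 0.1347] x [ 0.001  1.    -0.002] z [-0.002 -0.002 -1.   ] F [ 0.2 -0.7 -0.6] w 5.77 gf 20.0 q [-1.2   0.59  0.62  1.7  -0.4   0.99 -0.44]
dish 0.84 [143. 142.] [ 67.5 -52.6 -20. ]
dish 0.66 [276. 269.] [ 10.8   1.  -20. ]
```

View pics/w6.png

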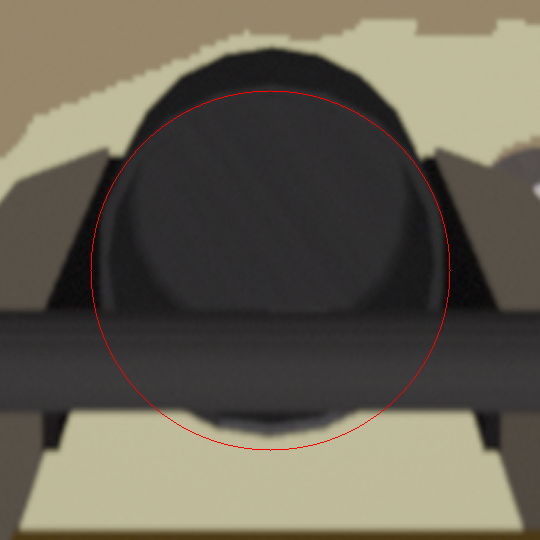

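Call:
carry_out(claw=[4,4,4,4,4,4,4,4,4,4,4,4,4], delta_pos=[[-4.08,0.445,0],[-4.08,0.445,0],[-4.08,0.445,0],[-4.08,0.445,0],[-4.08,0.445,0],[-4.08,0.445,0],[-4.08,0.445,0],[-4.08,0.445,0],[-4.08,0.445,0],[-4.08,0.445,0],[0,0,0],[0,0,0],[0,0,0]], angular=[[0,0,0],[0,0,0],[0,0,0],[0,0,0],[0,0,0],[0,0,0],[0,0,0],[0,0,0],[0,0,0],[0,0,0],[0,0,0],[0,0,0],[0,0,0]])

```text
clock: 18.0
position: [0.5221, 0.0063, 0.1357]
ee_rot: [-2.221, -2.221, 0.001]
force: [-0.2, 0.3, 0.3]
width: 0.632
gripper_force: 20.0
```

```bash
python3 - <<'E'
from h import *
go([.5219,.0052,.011])
E
```

```text
t 18.0 pos [0.5221 0.0063 0.1357] x [0. 1. 0.] z [-0.001  0.    -1.   ] F [-0.2  0.3  0.3] w 5.8 gf 20.0 q [-0.61  0.42  0.67  1.97 -0.34  0.86  0.24]
tilt fix: z= [-9.e-04  3.e-04 -1.e+00]
delta cm [-0.11 -0.   12.47]
```

Call:
carry_out(claw=[4,4,4,4,4,4,4,4,4,6,7.5,7.5,7.5,7.5,7.5,7.5,7.5], delta_pos=[[-0.1,0,3],[0,0,3],[0,0,3],[0,0,2],[0,0,0.7],[0,0,0.4],[0,0,0.4],[0,0,0],[0,0,0],[0,0,0],[0,0,0],[0,0,0],[0,0,-1],[0,0,-3],[0,0,-4],[0,0,-4],[0,0,-3]], angular=[[0,0,0],[0,0,0],[0,0,0],[0,0,0],[0,0,0],[0,0,0],[0,0,0],[0,0,0],[0,0,0],[0,0,0],[0,0,0],[0,0,0],[0,0,0],[0,0,0],[0,0,0],[0,0,0],[0,0,0]])

```text
clock: 19.7
position: [0.5227, 0.0037, 0.1642]
ee_rot: [2.223, 2.218, 0.002]
force: [0.8, -0.5, -0.7]
width: 0.817
gripper_force: 0.0
```

Call:
carry_out(claw=[9,9,9,9,9,9,9,9,9,9,9,9,9,9,9,9,9,9,9,9], delta_pos=[[0,0,0],[0,0,0],[0,0,0],[0,0,0],[0,0,0],[0,0,0],[0,0,0],[0,0,0],[0,0,0],[0,0,0],[0,0,0],[-0.65,4.15,0],[-0.65,4.15,0],[-0.65,4.15,0],[-0.65,4.15,0],[-0.65,4.15,0],[-0.65,4.15,0],[-0.65,4.15,0],[-0.65,4.15,0],[0,0,0]], angular=[[0,0,-0.1428],[0,0,-0.1428],[0,0,-0.1428],[0,0,-0.1428],[0,0,-0.1428],[0,0,-0.1428],[0,0,-0.1428],[0,0,-0.1428],[0,0,-0.1428],[0,0,-0.1428],[0,0,-0.1428],[0,0,0],[0,0,0],[0,0,0],[0,0,0],[0,0,0],[0,0,0],[0,0,0],[0,0,0],[0,0,0]])

```text
clock: 21.7
position: [0.5733, 0.3437, 0.1613]
ee_rot: [0.01, -3.142, -0.005]
force: [-0.3, -0.0, -0.4]
width: 0.981
gripper_force: 0.0
```

Call:
carry_out(claw=[9,9], delta_pos=[[0,0,0],[0,0,0]], angular=[[0,0,0],[0,0,0]])

```text
clock: 21.9
position: [0.575, 0.3343, 0.1616]
ee_rot: [0.005, 3.141, -0.002]
force: [-0.0, -1.2, 0.8]
width: 0.981
gripper_force: 0.0
```

```bash
cat >> h.py <<'E'
def circ(p,label,z):
    """centre of the top face (height z) of a round thing: lower half outline fit via rect"""
    for r in arm.trace(label,p):
        X0=ray(p,px(r['centre']),z); f=dict(p); f['frame']=np.repeat(r['region'][...,None].astype(np.uint8)*255,3,2)
        m=(rect(f,X0[:2],z,.06,4000)[...,0]>127).astype(np.uint8)
        k=max(cv2.findContours(m,cv2.RETR_EXTERNAL,cv2.CHAIN_APPROX_NONE)[0],key=cv2.contourArea)
        x,y,w,h=cv2.boundingRect(k); f2=lambda v,s:s*v/4000
        print(label,round(r['conf'],2),px(r['centre']).round(),'col',p['frame'][r['region']].mean(0).round(),'cen',X0[:2].round(4),
          'x',round(X0[0]-.06+x/4000,4),round(X0[0]-.06+(x+w)/4000,4),'y',round(X0[1]+.06-(y+h)/4000,4),round(X0[1]+.06-y/4000,4))
E
python3 - <<'E'
from h import *
q,R=st(); p=arm.get_image('wrist'); circ(p,'large_tin',.026)
t=arm.get_image('top'); circ(t,'dish',.03); circ(t,'large_tin',.026)
E
```

```text
t 21.9 pos [0.575  0.3343 0.1616] x [-1.     0.003 -0.   ] z [ 0.    -0.001 -1.   ] F [-0.  -1.2  0.8] w 9.0 gf 0.0 q [-0.77  0.56  0.25  1.56 -0.15  1.04  1.09]
large_tin 0.95 [274. 194.] col [127. 119. 112.] cen [0.571  0.3336] x 0.5395 0.6065 y 0.2996 0.3633
dish 0.53 [299. 193.] col [60. 58. 58.] cen [0.5166 0.0076] x 0.4911 0.5541 y -0.0269 0.0326
dish 0.51 [139. 252.] col [150.  83.  39.] cen [0.3557 0.48  ] x 0.3449 0.3864 y 0.4627 0.4922
large_tin 0.55 [191. 179.] col [128. 123. 115.] cen [0.5677 0.3266] x 0.5415 0.5845 y 0.2971 0.3539
```

Call:
carry_out(claw=[9,9,9,9,9,9,9,9,6,4,4,4,4,4,4], delta_pos=[[0,-0.25,3],[0,0,4],[0,0,4],[0,0,3],[0,0,1.2],[0,0,0.5],[0,0,0],[0,0,0],[0,0,0],[0,0,0],[0,0,0],[0,0,0],[0,0,0],[0,0,0],[0,0,0]], angular=[[0,0,0],[0,0,0],[0,0,0],[0,0,0],[0,0,0],[0,0,0],[0,0,0],[0,0,0],[0,0,0],[0,0,0],[0,0,0],[0,0,0],[0,0,0],[0,0,0],[0,0,0]], force=25)

```text
clock: 23.65
position: [0.5749, 0.3336, 0.0046]
ee_rot: [0.002, 3.141, 0.0]
force: [-2.0, -1.2, 5.3]
width: 0.691
gripper_force: 25.0
```

Call:
carry_out(claw=[4,4,4,4,4,4,4,4], delta_pos=[[0,0,-2],[0,0,-4],[0,0,-4],[0,0,-4],[0,0,-1],[0,0,0],[0,0,0],[0,0,0]], angular=[[0,0,0],[0,0,0],[0,0,0],[0,0,0],[0,0,0],[0,0,0],[0,0,0],[0,0,0]])

```text
clock: 24.45
position: [0.5736, 0.3331, 0.152]
ee_rot: [-0.002, -3.139, 0.003]
force: [0.6, -0.9, -2.0]
width: 0.688
gripper_force: 25.0
```

```bash
python3 - <<'E'
from h import *
p,q,R=held('large_tin',.02)
b=rect(p,q[:2],q[2]+.020,0.045,6000); cv2.circle(b,(270,270),192,(255,0,0),1); cv2.imwrite('pics/w7.png',b[...,::-1])
print('tin',q); go([.6496,.144,.1])
E
```

```text
t 24.45 pos [0.5736 0.3331 0.152 ] x [-1.     0.001  0.003] z [-0.003 -0.002 -1.   ] F [ 0.6 -0.9 -2. ] w 6.32 gf 25.0 q [-0.76  0.57  0.25  1.57 -0.15  1.03  1.09]
t 24.5 pos [0.5737 0.3331 0.1521] x [-1.     0.001  0.003] z [-0.003 -0.002 -1.   ] F [-0.9 -0.2 -0.7] w 6.33 gf 25.0 q [-0.76  0.57  0.25  1.57 -0.15  1.03  1.09]
large_tin 0.96 [276. 268.] [ 11.2   0.6 -20. ]
large_tin 0.82 [276. 262.] [ 14.4   0.5 -20. ]
tin [0.57370079 0.3331163  0.15208958]
t 24.6 pos [0.5741 0.3333 0.1527] x [-1.     0.001  0.002] z [-0.002 -0.001 -1.   ] F [-0.9  1.1 -1.5] w 6.33 gf 25.0 q [-0.76  0.57  0.25  1.57 -0.15  1.03  1.09]
tilt fix: z= [-0.002  -0.0014 -1.    ]
delta cm [ -7.59 -18.91   5.28]
```

View pics/w7.png

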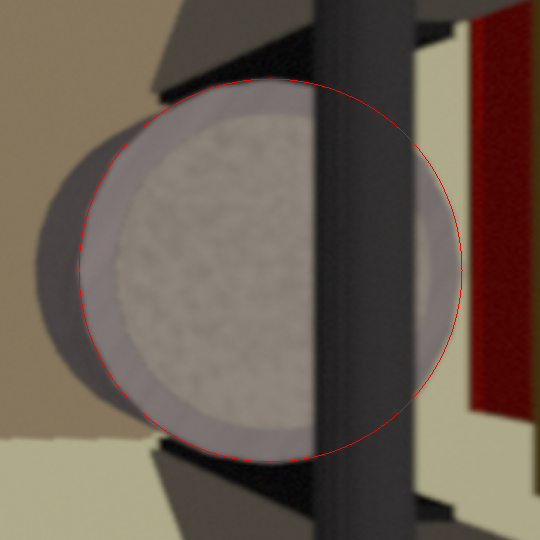

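w7 shows the tin centred in the grip. Carrying it behind the iron stand.

Call:
carry_out(claw=[4,4,4,4,4,4,4,4,4], delta_pos=[[-1.26,-3.15,0],[-1.26,-3.15,0],[-1.26,-3.15,0],[-1.26,-3.15,0],[-1.26,-3.15,0],[-1.26,-3.15,0],[0,0,0],[0,0,0],[0,0,0]], angular=[[0,0,0],[0,0,0],[0,0,0],[0,0,0],[0,0,0],[0,0,0],[0,0,0],[0,0,0],[0,0,0]])

```text
clock: 25.5
position: [0.6495, 0.1459, 0.1537]
ee_rot: [-0.0, -3.141, -0.001]
force: [-1.1, 0.1, -1.5]
width: 0.69
gripper_force: 25.0
```

```bash
python3 - <<'E'
from h import *
go([.6496,.144,.0085])
E
```

```text
t 25.5 pos [0.6495 0.1459 0.1537] x [-1.     0.     0.001] z [-0.001  0.001 -1.   ] F [-1.1  0.1 -1.5] w 6.34 gf 25.0 q [-0.47  0.57  0.26  1.57 -0.16  1.03  1.41]
tilt fix: z= [-1.1e-03  7.0e-04 -1.0e+00]
delta cm [-0.02 -0.2  14.52]
```

Call:
carry_out(claw=[4,4,4,4,4,4,4,4,4,6,8,8,8,8,8,8,8,8,8], delta_pos=[[0,-0.1,4],[0,0,4],[0,0,3],[0,0,2],[0,0,0.7],[0,0,0.4],[0,0,0.4],[0,0,0],[0,0,0],[0,0,0],[0,0,0],[0,0,0],[0,0,-1],[0,0,-3],[0,0,-4],[0,0,-4],[0,0,-4],[0,0,0],[0,0,0]], angular=[[0,0,0],[0,0,0],[0,0,0],[0,0,0],[0,0,0],[0,0,0],[0,0,0],[0,0,0],[0,0,0],[0,0,0],[0,0,0],[0,0,0],[0,0,0],[0,0,0],[0,0,0],[0,0,0],[0,0,0],[0,0,0],[0,0,0]])

```text
clock: 27.4
position: [0.6508, 0.1437, 0.1712]
ee_rot: [0.002, 3.139, 0.002]
force: [0.5, 0.1, -0.2]
width: 0.873
gripper_force: 0.0
```

```bash
python3 - <<'E'
from h import *
q,R=st(); p=arm.get_image('wrist'); save(p,'w8'); circ(p,'large_tin',.030)
c=(.6496,.144); b=rect(p,c,.004,.05,5500); b2=rect(p,c,.030,.05,5500); cv2.circle(b2,(275,275),176,(255,0,0),1)
cv2.imwrite('pics/w8r.png',np.hstack([b,b2])[:, :800][...,::-1]); print(ring(p,c))
t=arm.get_image('top'); circ(t,'small_tin',.02)
print(ray(t,(411,178),.02))
E
```

```text
t 27.4 pos [0.6508 0.1437 0.1712] x [-1.     0.001 -0.003] z [ 0.003  0.001 -1.   ] F [ 0.5  0.1 -0.2] w 8.01 gf 0.0 q [-0.47  0.55  0.27  1.55 -0.16  1.06  1.41]
large_tin 0.79 [275. 192.] col [153. 145. 139.] cen [0.6474 0.1442] x 0.6149 0.6826 y 0.1114 0.1754
(array([0.6488, 0.1442]), 9708, np.float64(0.036))
small_tin 0.51 [412. 178.] col [174. 178. 173.] cen [ 0.5526 -0.3282] x 0.5319 0.5766 y -0.349 -0.3007
[ 0.55394368 -0.32615409  0.02      ]
```

View pics/w8r.png

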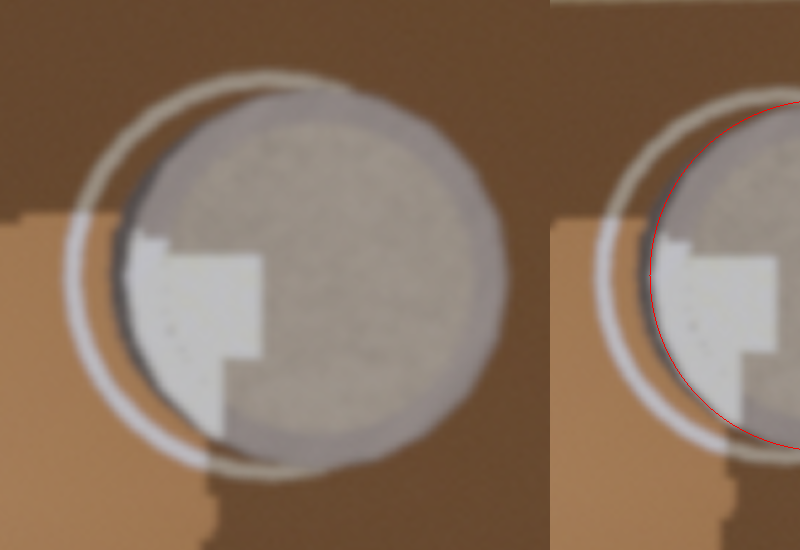

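w8r: the large tin stands inside its circle, centred at about (.6506,.1434). Going for the small tin.

Call:
carry_out(claw=[8,8,8,8,8,8,8,8,8,8,8,8,8,8,8], delta_pos=[[0.81,-3.92,0],[0.81,-3.92,0],[0.81,-3.92,0],[0.81,-3.92,0],[0.81,-3.92,0],[0.81,-3.92,0],[0.81,-3.92,0],[0.81,-3.92,0],[0.81,-3.92,0],[0.81,-3.92,0],[0.81,-3.92,0],[0.81,-3.92,0],[0,0,0],[0,0,0],[0,0,0]], angular=[[0,0,0],[0,0,0],[0,0,0],[0,0,0],[0,0,0],[0,0,0],[0,0,0],[0,0,0],[0,0,0],[0,0,0],[0,0,0],[0,0,0],[0,0,0],[0,0,0],[0,0,0]])

```text
clock: 29.1
position: [0.5525, -0.3252, 0.1684]
ee_rot: [0.0, -3.141, -0.002]
force: [-0.5, 0.5, 1.2]
width: 0.872
gripper_force: 0.0
```

```bash
python3 - <<'E'
from h import *
q,R=st(); p=arm.get_image('wrist'); save(p,'w9'); circ(p,'small_tin',.020); q,R=st()
E
```

```text
t 29.1 pos [ 0.5525 -0.3252  0.1684] x [-1.    -0.     0.001] z [-0.001  0.002 -1.   ] F [-0.5  0.5  1.2] w 8.0 gf 0.0 q [ 0.23  0.52  0.32  1.62 -0.19  1.03  2.18]
small_tin 0.7 [273. 192.] col [132. 125. 120.] cen [ 0.5503 -0.3265] x 0.5308 0.5733 y -0.346 -0.3065
t 29.2 pos [ 0.5529 -0.3249  0.1688] x [-1.    -0.001  0.   ] z [-0.     0.001 -1.   ] F [-0.2 -0.7  0.6] w 8.0 gf 0.0 q [ 0.23  0.52  0.32  1.62 -0.19  1.03  2.19]
```

Call:
carry_out(claw=[8,8,8,8,8,8,8,8,6,4,3,2.5,2.5,2.5,2.5,2.5], delta_pos=[[0,-0.13,4],[0,0,4],[0,0,4],[0,0,2.5],[0,0,1.2],[0,0,0.7],[0,0,0],[0,0,0],[0,0,0],[0,0,0],[0,0,0],[0,0,0],[0,0,0],[0,0,0],[0,0,0],[0,0,0]], angular=[[0,0,0],[0,0,0],[0,0,0],[0,0,0],[0,0,0],[0,0,0],[0,0,0],[0,0,0],[0,0,0],[0,0,0],[0,0,0],[0,0,0],[0,0,0],[0,0,0],[0,0,0],[0,0,0]], force=20)

```text
clock: 30.8
position: [0.5523, -0.328, 0.0053]
ee_rot: [0.002, 3.142, 0.0]
force: [-0.3, -0.4, 2.2]
width: 0.424
gripper_force: 20.0
```

Call:
carry_out(claw=[2.5,2.5,2.5,2.5,2.5,2.5,2.5,2.5], delta_pos=[[0,0,-2],[0,0,-4],[0,0,-4],[0,0,-4],[0,0,-2.5],[0,0,0],[0,0,0],[0,0,0]], angular=[[0,0,0],[0,0,0],[0,0,0],[0,0,0],[0,0,0],[0,0,0],[0,0,0],[0,0,0]])

```text
clock: 31.6
position: [0.5515, -0.3274, 0.1687]
ee_rot: [-0.002, -3.139, -0.002]
force: [-0.2, 0.4, -0.7]
width: 0.426
gripper_force: 20.0
```

```bash
python3 - <<'E'
from h import *
q,R=st(); p=arm.get_image('wrist'); save(p,'w10'); q,R=st(); circ(p,'small_tin',q[2]+.0155); go([.6506,.1434,.15])
E
```

```text
t 31.6 pos [ 0.5515 -0.3274  0.1687] x [-1.     0.001  0.002] z [-0.002  0.001 -1.   ] F [-0.2  0.4 -0.7] w 3.91 gf 20.0 q [ 0.24  0.52  0.33  1.62 -0.19  1.04  2.19]
t 31.65 pos [ 0.5515 -0.3275  0.1686] x [-1.     0.001  0.002] z [-0.002  0.001 -1.   ] F [-0.   0.5 -0.4] w 3.9 gf 20.0 q [ 0.24  0.52  0.33  1.62 -0.19  1.04  2.19]
small_tin 0.83 [273. 270.] col [126. 118. 112.] cen [ 0.544  -0.3285] x 0.5255 0.5625 y -0.3477 -0.3082
t 31.7 pos [ 0.5515 -0.3275  0.1686] x [-1.     0.001  0.002] z [-0.002  0.001 -1.   ] F [ 0.1 -0.3 -0.7] w 3.91 gf 20.0 q [ 0.24  0.52  0.33  1.62 -0.19  1.04  2.19]
tilt fix: z= [-0.0024  0.0012 -1.    ]
delta cm [-9.85 47.11  1.89]
```

Call:
carry_out(claw=[2.5,2.5,2.5,2.5,2.5,2.5,2.5,2.5,2.5,2.5,2.5,2.5,2.5,2.5,2.5,2.5], delta_pos=[[-0.81,3.93,0],[-0.81,3.93,0],[-0.81,3.93,0],[-0.81,3.93,0],[-0.81,3.93,0],[-0.81,3.93,0],[-0.81,3.93,0],[-0.81,3.93,0],[-0.81,3.93,0],[-0.81,3.93,0],[-0.81,3.93,0],[-0.81,3.93,0],[0,0,0],[0,0,0],[0,0,0],[0,0,0]], angular=[[0,0,0],[0,0,0],[0,0,0],[0,0,0],[0,0,0],[0,0,0],[0,0,0],[0,0,0],[0,0,0],[0,0,0],[0,0,0],[0,0,0],[0,0,0],[0,0,0],[0,0,0],[0,0,0]])

```text
clock: 33.3
position: [0.65, 0.1416, 0.1699]
ee_rot: [-0.006, -3.141, 0.001]
force: [0.4, -0.0, -1.0]
width: 0.427
gripper_force: 20.0
```

```bash
python3 - <<'E'
from h import *
go([.6491,.1435,.0355])
E
```

```text
t 33.3 pos [0.65   0.1416 0.1699] x [-1.     0.004  0.001] z [-0.001 -0.001 -1.   ] F [ 0.4 -0.  -1. ] w 3.92 gf 20.0 q [-0.47  0.55  0.27  1.55 -0.16  1.06  1.41]
tilt fix: z= [-5.e-04 -9.e-04 -1.e+00]
delta cm [ 0.08  0.21 13.44]
```

Descend most of the way, then check the position before setting it down.

Call:
carry_out(claw=[2.5,2.5,2.5,2.5,2.5,2.5,2.5], delta_pos=[[0.05,0.15,4],[0,0,4],[0,0,3],[0,0,1.2],[0,0,0],[0,0,0],[0,0,0]], angular=[[0,0,0],[0,0,0],[0,0,0],[0,0,0],[0,0,0],[0,0,0],[0,0,0]])

```text
clock: 34.0
position: [0.6511, 0.145, 0.0503]
ee_rot: [0.003, 3.138, 0.001]
force: [-0.5, -0.0, -0.5]
width: 0.425
gripper_force: 20.0
```

```bash
python3 - <<'E'
from h import *
go([.6491,.1435,.0355])
E
```

```text
t 34.0 pos [0.6511 0.145  0.0503] x [-1.     0.002 -0.003] z [ 0.003  0.001 -1.   ] F [-0.5 -0.  -0.5] w 3.9 gf 20.0 q [-0.45  0.68  0.23  1.65 -0.2   0.83  1.44]
tilt fix: z= [ 3.1e-03  9.0e-04 -1.0e+00]
delta cm [ 0.2  -0.15  1.48]
```

Call:
carry_out(claw=[2.5,2.5,2.5,2.5,2.5,2.5,2.5], delta_pos=[[0.2,-0.15,0.5],[0,0,0.5],[0,0,0.3],[0,0,0.2],[0,0,0],[0,0,0],[0,0,0]], angular=[[0,0,0],[0,0,0],[0,0,0],[0,0,0],[0,0,0],[0,0,0],[0,0,0]])

```text
clock: 34.7
position: [0.6477, 0.1434, 0.0346]
ee_rot: [0.002, 3.141, 0.001]
force: [-5.0, -1.8, 13.5]
width: 0.427
gripper_force: 20.0
```

Call:
carry_out(claw=[4.5,6,6,6,6,6,6,6,6,6,6], delta_pos=[[0,0,0],[0,0,0],[0,0,0],[0,0,-0.5],[0,0,-2],[0,0,-4],[0,0,-4],[0,0,-4],[0,0,0],[0,0,0],[0,0,0]], angular=[[0,0,0],[0,0,0],[0,0,0],[0,0,0],[0,0,0],[0,0,0],[0,0,0],[0,0,0],[0,0,0],[0,0,0],[0,0,0]])

```text
clock: 35.8
position: [0.6468, 0.1434, 0.1772]
ee_rot: [-0.002, -3.14, 0.001]
force: [0.1, 0.5, -0.1]
width: 0.65
gripper_force: 0.0
```

```bash
python3 - <<'E'
from h import *
q,R=st(); p=arm.get_image('wrist'); save(p,'w11'); circ(p,'small_tin',.050); circ(p,'large_tin',.030)
t=arm.get_image('top'); s=arm.get_image('side'); circ(t,'dish',.03)
c=(.6496,.144); b=rect(p,c,.05,.05,4000); b2=rect(p,c,.030,.05,4000); 
cv2.circle(b,(200,200),80,(255,0,0),1); cv2.circle(b2,(200,200),128,(255,0,0),1)
d=cv2.resize(t['frame'][130:215,225:365],(660,400),interpolation=cv2.INTER_CUBIC)[:, :400]
d=rect(t,(.5219,.0065),.004,.05,2000); d2=rect(s,(.5219,.0065),.004,.05,2000)
cv2.imwrite('pics/w11r.png',np.hstack([b[:, :300],b2[:, :300],np.vstack([d,d2])])[...,::-1])
E
```

```text
t 35.8 pos [0.6468 0.1434 0.1772] x [-1.     0.001  0.002] z [-0.002 -0.    -1.   ] F [ 0.1  0.5 -0.1] w 5.97 gf 0.0 q [-0.47  0.54  0.27  1.55 -0.16  1.07  1.41]
small_tin 0.59 [275. 200.] col [151. 143. 137.] cen [0.6462 0.1438] x 0.6262 0.6689 y 0.1228 0.164
large_tin 0.87 [277. 177.] col [156. 148. 144.] cen [0.6296 0.1449] x 0.6158 0.6823 y 0.1119 0.1747
dish 0.76 [298. 193.] col [55. 54. 54.] cen [0.5173 0.0117] x 0.4913 0.5541 y -0.0241 0.0354
dish 0.62 [142. 244.] col [160.  93.  45.] cen [0.3797 0.4709] x 0.3447 0.4037 y 0.4304 0.4952
```

View pics/w11r.png

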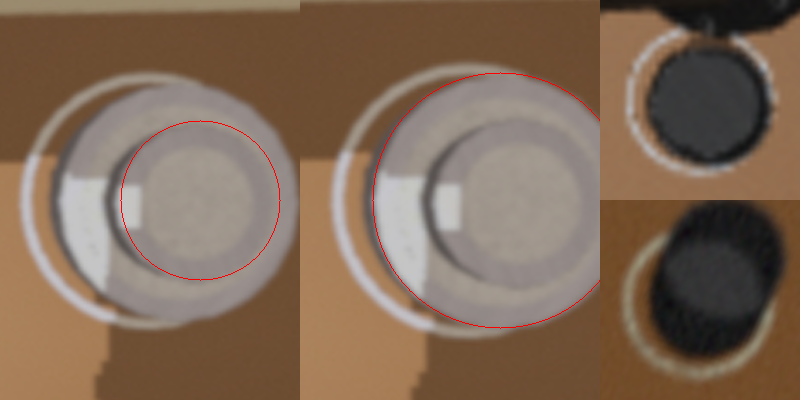

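w11r: the small tin sits on the large one, about 1.5 mm off centre, and the large tin is inside its circle. The dish lies inside the middle circle with an even margin. Handing in.

```bash
python3 -c "
from h import *
print(arm.sign_off())"
```

```text
the job is handed in; nothing more can be done
None
```

I handed the job in at about 36 s on the robot's clock: the reel is seated on its post, the dish is in the middle circle, the large tin is in the circle behind the iron stand with the small tin on top about 1.5 mm off centre, and the clamp stand was left alone.

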